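# Slide the cover home under the topping station's shelf

### The job

Close the topping station: pick up the orange cover by its white fin, slide it nose first under the two black lips of the steel well and on, below the jar shelf, until it is fully home against the back wall, lying flat. Do not ram it, leave the two jars standing on the shelf, and do not disturb the cake, ramekin or palette knife.

Things in the scene. Friction and masses are not known exactly. Their poses are not given: they have to be found in the camera images.
- lid: Loose cover: flat orange plate 160 long (x) x 110 wide (y) x 6 mm thick, 0.1 to 0.2 kg, lying on the table right way up. Origin: centre of the plate's underside; +x points to its nose, the end that goes in first; z up.
- fin (a point): Middle of the top of the cover's white upright grip fin: 40 long (x) x 14 thick (y) x 34 mm high above the plate, at y = 0, from x = -75 to -35 mm of the cover (the tail is at -80). This point is at (-55, 0, 40) mm in the cover's frame.
- station: Steel topping well fixed to the table, 150 mm wide. Origin on the table under the middle of the well; +x is the way the cover slides in, z up. Level ledges carry the cover's long edges: tops at z = 60, inner edges y = +-45, from the mouth x = -80 to the back wall x = 80 mm. Fully home the cover's nose meets that wall and its origin is at (0, 0, 60), axes parallel.
- landing (a point): Middle of the landing at ledge height, station frame (-61, 0, 60) mm. From x = -80 to -42 the ledges are open above, so the nose can be set down there. Black side guides stand 64 mm from the middle at x = -80 and narrow to 57 at x = -30 (2 mm play each side), then run straight. Between the ledges is the open well; its front wall is 2 mm lower than the ledges.
- lips (a point): Middle of the gap under the front of the black lips, station frame (-30, 0, 69) mm. The lips overhang the cover's long edges from x = -30 to the back wall: inner edges y = +-47, undersides z = 69 (3 mm play over the cover), tops z = 75. Ramps from x = -42 to -30 lead in under them.
- shelf_edge (a point): Middle of the lower front edge of the jar shelf over the well, station frame (-40, 0, 125) mm. Shelf: x = -40 to 40, y = +-90, underside z = 125, rim up to z = 165; posts at x = 20, y = +-82. With the cover home the fin (top z = 100) ends 5 mm behind this edge: a gripper pointing straight down on it meets the rim too soon. Lean it 30 to 45 degrees back, or let go and push the tail.
- jar_a: Red jar, 48 mm across, 75 mm high, loose on the station's shelf; origin at the centre of its foot, z up.
- jar_b: Yellow jar, same size as jar_a, loose on the station's shelf; origin at the centre of its foot, z up.
- cake: Round sponge cake 124 mm across, 56 mm high on a 160 mm gold board, loose on the table, to be left alone; origin at the centre of the board's underside.
- ramekin: White open cup, 76 mm across, 45 mm high, loose on the table, to be left alone; origin at the centre of its foot.
- palette: Palette knife about 180 mm long lying on the table along its x, blade toward +x, to be left alone; origin near its middle, on the table.
Mind the look-alikes: they are no part of the job. Leave any green look-alike of the jar_a alone.

How it is judged:
On the way:
1. the cover's nose is under the lips, with the cover on the ledges (x of lid in the frame of station between -0.095 and -0.01 m and z of lid in the frame of station between 0.055 and 0.068 m), for 0.1 s.
At the end, for the whole second after the job is handed in: The cover lies level and at rest on the ledges, under the lips, its nose within 4 mm of the back wall, within 5 mm sideways and 0.06 rad of the station's axis; both jars stand on the shelf; cake, ramekin and palette knife are within 30 mm of where they were (x of lid in the frame of station between -0.004 and 0.004 m and y of lid in the frame of station between -0.005 and 0.005 m and z of lid in the frame of station between 0.056 and 0.065 m and angle between lid's own z axis and vertical below 0.06 rad and angle between the x axis of lid and the x axis of station, either way round below 0.06 rad and linear speed of lid below 0.02 m/s and angle between each of jar_a, jar_b's own z axis and vertical below 0.2 rad and z of each of jar_a, jar_b in the frame of station above 0.12 m and distance of each of cake, ramekin, palette from where it was at the start of the episode below 0.03 m); the robot touches nothing.
It fails at once if the cake is shifted by more than 30 mm (distance of cake from where it was at the start of the episode above 0.03 m).
It fails at once if the ramekin is shifted by more than 30 mm (distance of ramekin from where it was at the start of the episode above 0.03 m).
It fails at once if the palette knife is shifted by more than 30 mm (distance of palette from where it was at the start of the episode above 0.03 m).
It fails at once if a jar on the shelf is tipped over or knocked off (angle between any of jar_a, jar_b's own z axis and vertical above 0.6 rad or z of any of jar_a, jar_b in the frame of station below 0.11 m).
It fails at once if the cover is rammed into the station with more than 80 N (contact force between lid and station above 80 N).
It also fails if it takes over 70 s, if anything falls off the work surface, if the arm or the gripper's body presses on something with over 40 N, if the wrist force passes 120 N, or if a joint passes its speed limit or range.

### The arm

A 6-joint arm with a two-finger parallel gripper is mounted at the origin on the work surface. World frame = base frame: x ahead of the robot, y to its left, z up, the work surface at z = 0. Lengths are in m, angles in rad, forces in N, time in s.
With the tool pointing down it reaches from about 0.275 to 0.875 m from the base axis. Payload 12.5 kg.
Tool frame: the origin (TCP) lies midway between the tips of the shut fingers; the grasp point (between the pads) lies 19 mm behind it; z points along the fingers, y is the direction in which the jaws open and shut (so a half turn about z gives the same grasp; the last joint's range is limited). The gripper opens to 85 mm and grips with 20 to 120 N. Pads are 22 mm wide; open, the fingers measure 114 mm over their backs; the gripper's body (76 mm by 85 mm) begins 54 mm behind the grasp point. The pads swing forward as they close: fully open they stand 13 mm farther back than shut.
Start: joints at [-1.398, 0.351, 1.652, -0, 1.139, -0.085], TCP at [0.14, -0.532, 0.231] pointing down, gripper open.
Joint ranges: [-2.75, 2.75], [-0.79, 2.1], [0.01, 2.65], [-1.57, 4.71], [0.07, 3.14], [-2.87, 2.87]. Speed limits (rad/s): [2.22, 2.22, 2.79, 3.14, 3.14, 3.14].

### API

Orientations are given as a rotation vector (axis times angle).
In Python, from workcell import bot gives the robot as it stands. Calls block until the motion is done:
- bot.move_ptp(position, orientation): joint-space move of the TCP to a pose.
- bot.line_to(position, velocity=0.15, rot=None): straight line of the TCP; rot=None keeps the orientation; velocity is the mean speed in m/s.
- bot.set_joints(angles): joint-space move.
- bot.open_gripper() and bot.grab(): open the fingers fully, or close them until they stop; the grip force is fixed at half the most.
- bot.wait(seconds).
- bot.inverse_kinematics(position, orientation): joint angles nearest the present ones, or None.
- bot.read_state(): the state.
- bot.camera(name): name is "scene" or "side" or "wrist"; returns (picture, depth): 384x512x3 uint8, blue, green, red; 384x512 float32, m along the optical axis (not along the pixel's ray), 0 where there is no reading.
- bot.calibration(name): a dict with "fx", "fy", "cx", "cy" (pixels), "pose" (4x4, takes a point from camera to world coordinates). Camera axes: x right, y up, looking along -z (the intrinsics and any distortion apply to the point x, -y, -z); pixel columns grow to the right and rows downward; lengths in m; the calibration is good to about 2 mm. A picture is of the moment at which its call begins: read the wrist's pose just before it. calibration takes no time and is no camera call; for the wrist camera it gives the pose at the moment of the call.
A pose or a line that the arm cannot do raises bot.IKError and nothing moves.
- bot.hand_in(): hands the job in, once; it reports no verdict.
The state is a dict: "clock": time; "joint_pos": joint angles; "joint_velocities": joint speeds; "tau": joint torques, N m; "tcp_pos": TCP position; "orientation": TCP orientation; "ft_force": force on the tool from outside, world axes, zero at the start; "torque": the same for the moment, N m; "gripper_width": finger opening in m.
Only numpy, scipy, OpenCV 4.12 (cv2) and the standard library are available. Lean on these libraries where they do the work, as an engineer would, in place of code of your own. Each camera call takes 0.05 s, during which the arm holds its last target.

## Working session

There is one attempt and no reset: what is moved stays moved. The work goes in short steps, each a Python script; the robot and the scene stay as the last script left them, time stands still between calls to the robot, and variables do not carry over. Pictures are saved under pics/ and viewed, and the job is handed in when it is done.

```bash
ls; mkdir -p pics
python3 - <<'E'
from workcell import bot
import cv2,numpy as np
print(bot.read_state())
for n in ["scene","side","wrist"]:
    im,d=bot.camera(n); c=bot.calibration(n)
    print(n,c); np.savez(f"{n}0.npz",im=im,d=d,pose=c['pose'])
    cv2.imwrite(f"pics/{n}0.png",im)
E
```

```text
pics
{'clock': 0.0, 'joint_pos': array([-1.39756367e+00,  3.51250165e-01,  1.65242320e+00,  7.08130878e-06,
        1.13910193e+00, -8.46097523e-02]), 'joint_velocities': array([ 0.000539  ,  0.00079966,  0.00138628,  0.00131164, -0.00061175,
       -0.00055583]), 'tau': array([-9.17905163e-04, -5.06099725e+01, -2.91406256e+01, -2.36082715e-04,
        4.61140662e-03, -1.79872228e-05]), 'tcp_pos': array([ 0.14021112, -0.53148549,  0.23075113]), 'orientation': array([-3.11434974e+00, -4.03740340e-01,  7.21726353e-05]), 'ft_force': array([ 0.35345631, -0.77383111,  0.63602273]), 'torque': array([ 0.04238184, -0.05342167, -0.04743552]), 'gripper_width': 0.08542019372372572}
scene {'fx': 353.79028230945687, 'fy': 353.79028230945687, 'cx': 254.0166375441193, 'cy': 195.67314485317016, 'pose': array([[-0.77098615, -0.49594675,  0.39952118,  1.00494382],
       [ 0.63684831, -0.60250768,  0.4810496 ,  0.4750116 ],
       [ 0.00213959,  0.62531697,  0.78036793,  0.86921447],
       [ 0.        ,  0.        ,  0.        ,  1.        ]])}
side {'fx': 481.7201476660558, 'fy': 481.7201476660558, 'cx': 263.6038456842697, 'cy': 193.52803956558515, 'pose': array([[-0.96678824,  0.13210694, -0.21878813,  0.35820146],
       [-0.25473094, -0.56773733,  0.78280679,  0.9058963 ],
       [-0.02079998,  0.81254051,  0.58253351,  0.76607992],
       [ 0.        ,  0.        ,  0.        ,  1.        ]])}
wrist {'fx': 278.36595978020426, 'fy': 278.36595978020426, 'cx': 257.5086979378009, 'cy': 188.58079595995025, 'pose': array([[ 0.25504929,  0.92159795,  0.29258686,  0.21558603],
       [-0.9669253 ,  0.24381414,  0.07490084, -0.51255206],
       [-0.00230835, -0.30201305,  0.953301  ,  0.37240438],
       [ 0.        ,  0.        ,  0.        ,  1.        ]])}
```

View pics/scene0.png

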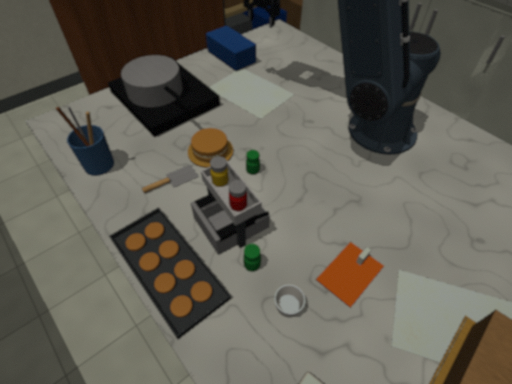

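View pics/side0.png

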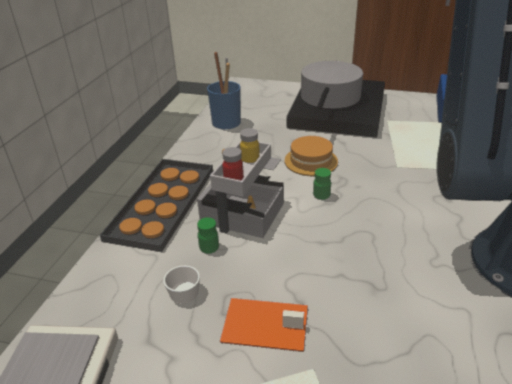

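View pics/wrist0.png

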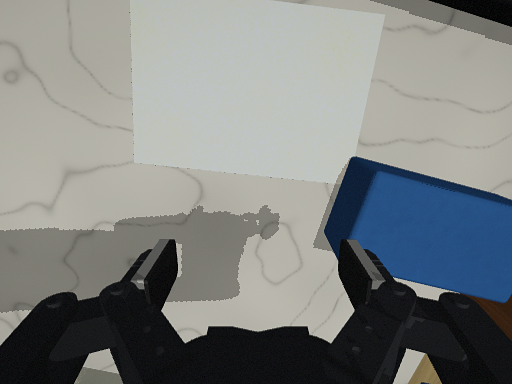

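The scene view shows the cover at about (350,273) with its fin at (365,254), and the station at about (232,212). The jars are at (238,195) and (219,172), the ramekin is at (290,300), and the green look-alikes are at (252,257) and (253,161). Next I'll turn the depth into a top-down map.

```bash
cat > h.py <<'E'
import numpy as np,cv2
def cloud(im,d,c):
    v,u=np.mgrid[:d.shape[0],:d.shape[1]]
    P=np.stack([(u-c['cx'])/c['fx']*d,-(v-c['cy'])/c['fy']*d,-d],-1)
    W=P@c['pose'][:3,:3].T+c['pose'][:3,3]
    return W,d>0
def proj(p,c):
    q=(np.asarray(p)-c['pose'][:3,3])@c['pose'][:3,:3]
    return np.stack([c['cx']+c['fx']*q[...,0]/-q[...,2],c['cy']+c['fy']*q[...,1]/q[...,2]],-1)
def orange(im):
    h=cv2.cvtColor(im,cv2.COLOR_BGR2HSV)
    return (h[...,0]<14)&(h[...,1]>200)&(h[...,2]>120)
E
python3 - <<'E'
from workcell import bot
from h import *
for n in ["scene","side"]:
    z=np.load(n+"0.npz"); c=bot.calibration(n)
    W,m=cloud(z['im'],z['d'],c); im=z['im']
    o=orange(im)&m
    k,l,s,ce=cv2.connectedComponentsWithStats(o.astype(np.uint8))
    i=1+np.argmax(s[1:,4]); P=W[l==i]
    print(n,s[i],'z',np.median(P[:,2]),P[:,2].std(),'rect',cv2.minAreaRect((P[:,:2]*1000).astype(np.float32)))
    # topdown colored map
    S=800
    T=np.zeros((600,800,3),np.uint8)
    H=np.full((600,800),-1.)
    w=W[m];col=im[m]
    # region x .2..1.0 , y -0.3..0.3 -> 1px=1mm
    X=((w[:,0]-0.2)*1000).astype(int);Y=((0.45-w[:,1])*1000).astype(int)
    ok=(X>=0)&(X<800)&(Y>=0)&(Y<600)
    od=np.argsort(w[:,2][ok])
    for x,y,cc in zip(X[ok][od],Y[ok][od],col[ok][od]): cv2.circle(T,(x,y),1,cc.tolist(),-1)
    cv2.imwrite(f"pics/top_{n}.png",T)
E
```

```text
scene [ 318  244   64   61 1898] z 0.004852970052150241 0.0015483689489923928 rect ((531.95166015625, 306.8524475097656), (153.99420166015625, 102.69947814941406), 6.46780252456665)
side [281 335   1   1   1] z 0.007637171070409732 0.0 rect ((492.0759582519531, 328.9086608886719), (0.0, 0.0), 0.0)
```

View pics/top_scene.png

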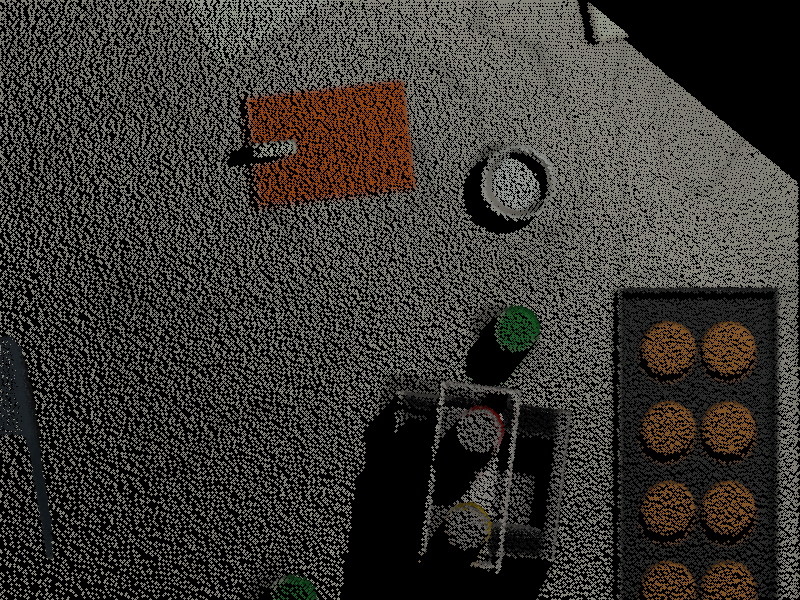

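View pics/top_side.png

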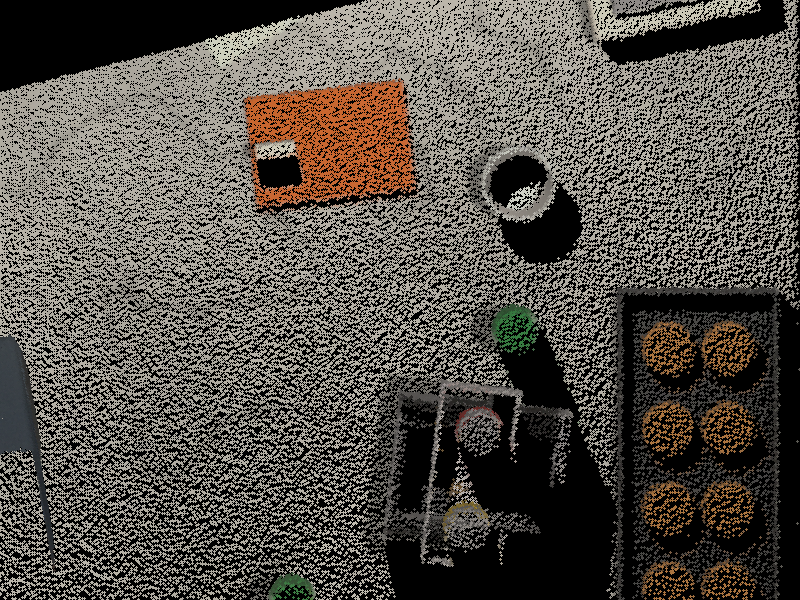

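The maps put the cover's nose toward +x, since its fin is at the low-x end. The station is near (0.68,-0.03) with a yaw of about -6°. I'll use the wrist camera to check which end is the mouth.

```bash
cat >> h.py <<'E'
from scipy.spatial.transform import Rotation as R
def tool(yaw,lean):
    """tool z = forward(yaw)*sin(lean)-up*cos(lean); tool x points backward-down"""
    f=np.array([np.cos(yaw),np.sin(yaw),0]);u=np.array([0,0,1.])
    z=f*np.sin(lean)-u*np.cos(lean); x=-(f*np.cos(lean)+u*np.sin(lean))
    return R.from_matrix(np.stack([x,np.cross(z,x),z],1)).as_rotvec()
E
python3 - <<'E'
from workcell import bot
from h import *
def shot(name,p,yaw,lean):
    try: bot.move_ptp(p,tool(yaw,lean))
    except bot.IKError as e: print(name,'IK',e);return
    c=bot.calibration('wrist'); im,d=bot.camera('wrist')
    np.savez(name+'.npz',im=im,d=d,**c); cv2.imwrite(f'pics/{name}.png',im)
    print(name,bot.read_state()['clock'],bot.read_state()['joint_pos'].round(2))
shot('w_st',[0.50,-0.01,0.33],-0.1,0.3)
shot('w_lid',[0.45,0.28,0.33],0.1,0.0)
E
```

```text
w_st 2.475 [-0.12  0.02  1.83  0.01  0.98 -1.59]
w_lid 3.65 [ 0.47  0.23  1.57 -0.    1.34 -1.2 ]
```

View pics/w_st.png

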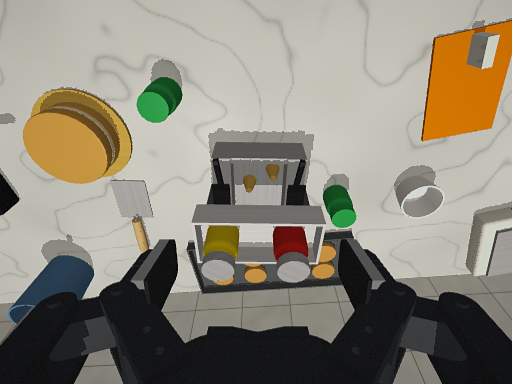

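View pics/w_lid.png

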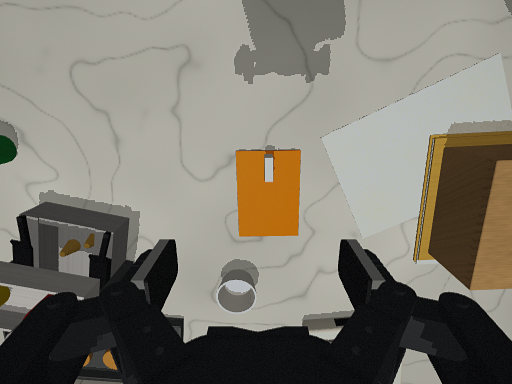

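Run:
```python
from h import *
im=np.load('w_st.npz')['im']; a=cv2.resize(im[125:290,180:360],None,fx=4,fy=3.6,interpolation=2); cv2.imwrite('pics/z1.png',cv2.convertScaleAbs(a,alpha=1.3,beta=25))
im=np.load('side0.npz')['im']; a=cv2.resize(im[115:245,185:310],None,fx=5,fy=4.5,interpolation=2); cv2.imwrite('pics/z2.png',cv2.convertScaleAbs(a,alpha=1.3,beta=25))
im=np.load('scene0.npz')['im']; a=cv2.resize(im[150:255,180:280],None,fx=6,fy=5.5,interpolation=2); cv2.imwrite('pics/z3.png',cv2.convertScaleAbs(a,alpha=1.3,beta=25))
```

```text
(no output)
```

View pics/z1.png

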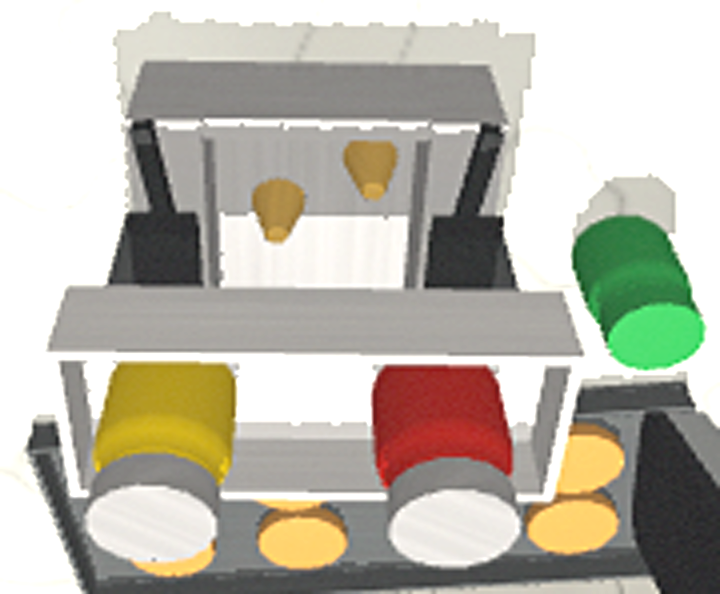

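View pics/z2.png

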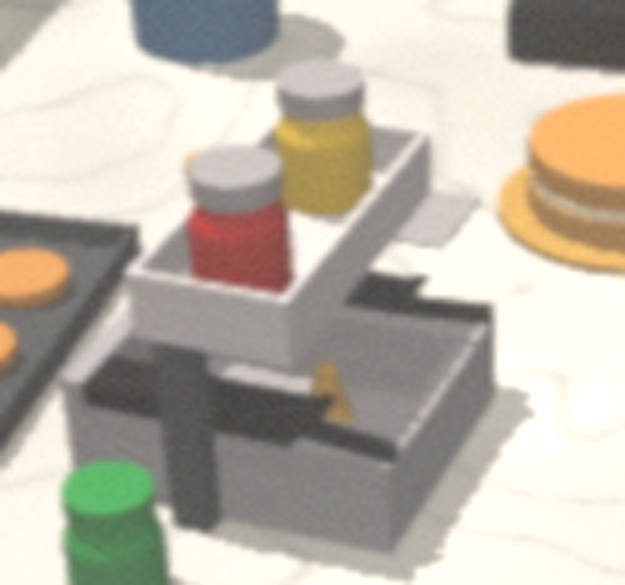

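View pics/z3.png

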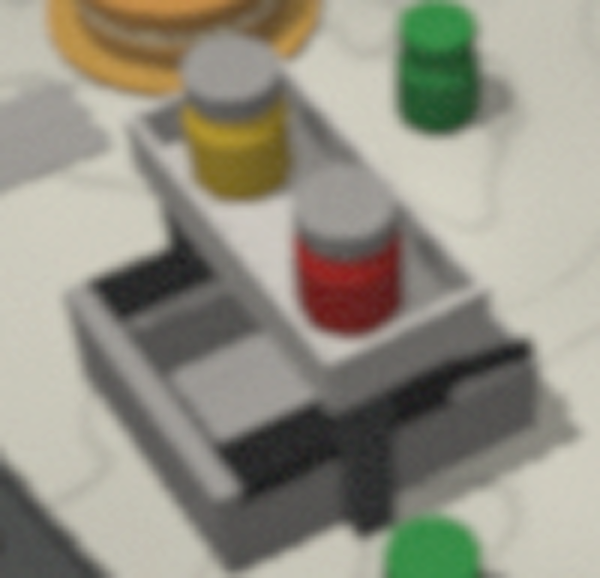

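The mouth faces the robot: its low front wall and funnel guides are on the near side. Now I'll fit the station pose from corners in all three views, and the cover pose from the wrist image and the other views.

```bash
cat > fit.py <<'E'
from workcell import bot
from h import *
from scipy.optimize import least_squares
C={n:bot.calibration(n) for n in['scene','side']}
def lw(n): z=np.load(n+'.npz'); return {k:(z[k] if k=='pose' else float(z[k])) for k in['fx','fy','cx','cy','pose']}
C['w_st']=lw('w_st');C['w_lid']=lw('w_lid')
def Z(n,pts):
    s,o={'w_st':((4,3.6),(180,125)),'side':((5,4.5),(185,115)),'scene':((6,5.5),(180,150))}[n]
    return [(n,(np.array(a)+.5)/s+o-.5,np.array(b)/1000) for a,b in pts]
L=Z('w_st',[((68,288),(-40,-90,125)),((565,290),(-40,90,125)),((48,352),(-40,-90,165)),((583,355),(-40,90,165)),((127,120),(-80,-75,58)),((505,126),(-80,75,58)),((142,63),(-80,-75,0)),((490,66),(-80,75,0))])
L+=Z('side',[((430,135),(-40,-90,165)),((295,302),(-40,90,165)),((131,270),(40,90,165)),((391,455),(-80,75,58)),((385,552),(-80,75,0))])
L+=Z('scene',[((489,293),(-40,90,165)),((325,367),(40,90,165)),((128,123),(40,-90,165)),((235,572),(80,75,0))])
def res(p,L,v=0):
    r=[]
    for n,uv,q in L:
        w=R.from_rotvec([0,0,p[3]]).apply(q)+[p[0],p[1],p[2]]
        e=proj(w,C[n])-uv; r.append(e)
        if v: print(n,(q*1000).round(),e.round(2))
    return np.ravel(r)
for sel in (['w_st'],['side'],['scene'],['w_st','side','scene']):
    LL=[l for l in L if l[0] in sel]
    s=least_squares(res,[.68,-.03,0,-.1],args=(LL,),loss='soft_l1'); print(sel,s.x.round(4),abs(s.fun).mean().round(2))
res(s.x,L,1)
# lid: minAreaRect per view with plane z=6mm
from h import orange
for n,f in(('scene','scene0'),('side','side0'),('w_lid','w_lid')):
    z=np.load(f+'.npz');im=z['im'];h=cv2.cvtColor(im,cv2.COLOR_BGR2HSV)
    o=((h[...,1]>170)&(h[...,0]<22)).astype(np.uint8)
    k,l,st,ce=cv2.connectedComponentsWithStats(o); i=1+np.argmax(st[1:,4])
    if n=='w_lid': i=l[210,255]
    if n=='side': i=l[335,250]
    if n=='scene': i=l[280,345]
    v,u=np.nonzero(l==i);c=C[n]
    ray=np.stack([(u-c['cx'])/c['fx'],-(v-c['cy'])/c['fy'],-np.ones(len(u))],-1)@c['pose'][:3,:3].T
    t=(0.006-c['pose'][2,3])/ray[:,2]; P=ray*t[:,None]+c['pose'][:3,3]
    dz=np.median(cloud(im,z['d'],c)[0][l==i][:,2])
    print(n,st[i],'rect',cv2.minAreaRect((P[:,:2]*1000).astype(np.float32)),'depth z',dz)
E
python3 fit.py
```

```text
['w_st'] [ 0.6749 -0.0271 -0.0035 -0.1123] 0.32
['side'] [ 0.6782 -0.0531 -0.0166 -0.1177] 0.73
['scene'] [ 0.6698 -0.0297 -0.0099 -0.13  ] 0.65
['w_st', 'side', 'scene'] [ 0.673  -0.0271 -0.0009 -0.1122] 0.85
w_st [-40. -90. 125.] [-0.31 -0.29]
w_st [-40.  90. 125.] [-0.3   0.14]
w_st [-40. -90. 165.] [-0.71  0.48]
w_st [-40.  90. 165.] [0.83 0.65]
w_st [-80. -75.  58.] [-0.67 -0.16]
w_st [-80.  75.  58.] [ 0.7  -0.95]
w_st [-80. -75.   0.] [ 0.17 -0.33]
w_st [-80.  75.   0.] [-0.43 -0.33]
side [-40. -90. 165.] [-0.74 -0.54]
side [-40.  90. 165.] [-2.24  0.6 ]
side [ 40.  90. 165.] [-1.77  1.1 ]
side [-80.  75.  58.] [-1.1   4.04]
side [-80.  75.   0.] [0.66 1.21]
scene [-40.  90. 165.] [-0.18 -0.98]
scene [ 40.  90. 165.] [-0.07 -0.29]
scene [ 40. -90. 165.] [-1.58 -1.43]
scene [80. 75.  0.] [ 2.38 -0.52]
scene [ 317  243   66   63 2018] rect ((532.3408203125, 306.9993896484375), (155.86587524414062, 105.637451171875), 6.574578762054443) depth z 0.00485225544847967
side [ 221  299   86   52 3053] rect ((529.7064819335938, 307.10595703125), (156.56455993652344, 108.1064224243164), 6.62264347076416) depth z 0.0065724086857927855
w_lid [ 236  150   65   86 5009] rect ((530.3079833984375, 305.556396484375), (158.77023315429688, 109.0473403930664), 6.429131507873535) depth z 0.004786337377648886
```

```bash
cat >> h.py <<'E'
def shot(bot,name,p,yaw,lean):
    try: bot.move_ptp(p,tool(yaw,lean))
    except bot.IKError as e: print(name,'IK',e);return
    c=bot.calibration('wrist'); im,d=bot.camera('wrist')
    np.savez(name+'.npz',im=im,d=d,**c); cv2.imwrite(f'pics/{name}.png',im)
    print(name,bot.read_state()['clock'],bot.read_state()['joint_pos'].round(2))
E
python3 - <<'E'
from workcell import bot
from h import *
shot(bot,'w_st2',[0.545,-0.015,0.26],-0.112,0.0)
shot(bot,'w_lid2',[0.44,0.297,0.22],0.112,0.0)
im=np.load('w_st2.npz')['im'];cv2.imwrite('pics/w_st2z.png',cv2.resize(im[40:240,120:390],None,fx=2.9,fy=2.9,interpolation=2))
E
```

```text
w_st2 4.9083 [-0.11  0.31  1.63  0.    1.2  -1.57]
w_lid2 6.2167 [ 0.5   0.33  1.71 -0.    1.1  -1.18]
```

View pics/w_st2z.png

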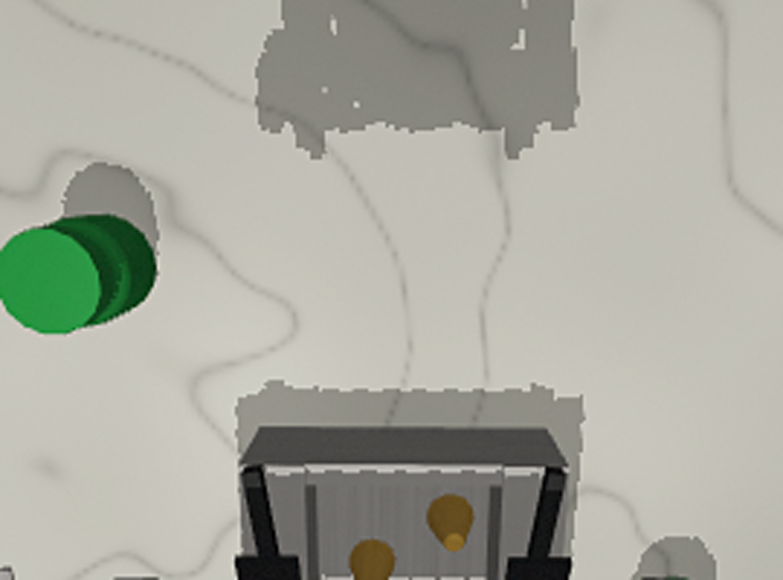

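View pics/w_lid2.png

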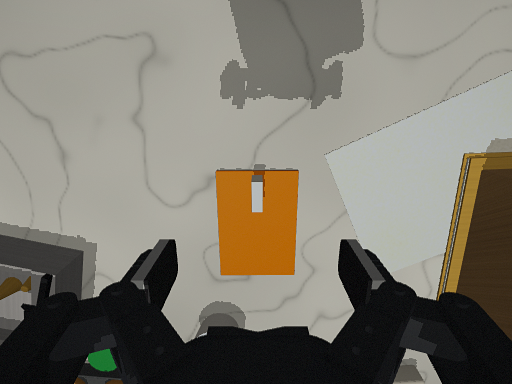

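```bash
cat > fit2.py <<'E'
import io,contextlib
with contextlib.redirect_stdout(io.StringIO()):
    exec(open('fit.py').read())
C['w_st2']=lw('w_st2');C['w_lid2']=lw('w_lid2')
q=lambda a:(np.array(a)+.5)/2.9+[120,40]-.5
L2=[('w_st2',q(a),np.array(b)/1000) for a,b in[((240,465),(-80,-75,58)),((568,468),(-80,75,58)),((258,428),(-80,-75,0)),((550,430),(-80,75,0))]]
LW=[l for l in L if l[0]=='w_st']+L2
for LL in(L2,LW):
    s=least_squares(res,[.68,-.03,0,-.1],args=(LL,),loss='soft_l1'); print(s.x.round(4),abs(s.fun).mean().round(2))
res(s.x,LW,1)
fins=[]
for n in('w_lid','w_lid2'):
    z=np.load(n+'.npz');im=z['im'];h=cv2.cvtColor(im,cv2.COLOR_BGR2HSV);c=C[n]
    W,m=cloud(im,z['d'],c)
    def rect(mask,zp):
        v,u=np.nonzero(mask)
        ray=np.stack([(u-c['cx'])/c['fx'],-(v-c['cy'])/c['fy'],-np.ones(len(u))],-1)@c['pose'][:3,:3].T
        t=(zp-c['pose'][2,3])/ray[:,2]; P=ray*t[:,None]+c['pose'][:3,3]
        return cv2.minAreaRect((P[:,:2]*1000).astype(np.float32))
    o=((h[...,1]>170)&(h[...,0]<22)).astype(np.uint8)
    k,l,st,ce=cv2.connectedComponentsWithStats(o); i=l[225,252]
    print(n,rect(l==i,.006),np.median(W[l==i][:,2]))
    roi=np.zeros(o.shape,bool);x,y,w,hh=st[i][:4];roi[y-3:y+50,x+15:x+w-15]=1
    f=(roi&(h[...,1]<60)&(h[...,2]>190)&(W[...,2]>.03)).astype(np.uint8)
    P=W[f>0];print(' fin',f.sum(),np.median(P[:,2]),rect(f,.04),P[:,:2].mean(0))
    v,u=np.nonzero(f); fins.append((n,np.array([u.mean(),v.mean()])))
# fin top centre triangulated from two views
f=lambda p:np.ravel([proj(p,C[n])-uv for n,uv in fins])
s=least_squares(f,[.476,.3,.04]);print('triang fin',s.x.round(4),s.fun.round(2))
E
python3 fit2.py
```

```text
[ 6.733e-01 -2.720e-02 -3.000e-04 -1.203e-01] 0.37
[ 0.6742 -0.0271 -0.0026 -0.1156] 0.38
w_st [-40. -90. 125.] [ 0.13 -0.49]
w_st [-40.  90. 125.] [-0.52  0.26]
w_st [-40. -90. 165.] [-0.21  0.16]
w_st [-40.  90. 165.] [0.56 0.67]
w_st [-80. -75.  58.] [-0.24 -0.12]
w_st [-80.  75.  58.] [ 0.66 -0.63]
w_st [-80. -75.   0.] [ 0.53 -0.22]
w_st [-80.  75.   0.] [-0.45  0.03]
w_st2 [-80. -75.  58.] [-0.18  0.44]
w_st2 [-80.  75.  58.] [ 0.06 -0.18]
w_st2 [-80. -75.   0.] [0.77 0.16]
w_st2 [-80.  75.   0.] [-1.37 -0.16]
w_lid ((530.3079833984375, 305.556396484375), (158.77023315429688, 109.0473403930664), 6.429131507873535) 0.004786337377648886
 fin 97 0.03880006502067329 ((475.9649963378906, 299.236328125), (35.99894332885742, 11.27042293548584), 6.138603687286377) [0.47374052 0.29854076]
w_lid2 ((529.8683471679688, 305.4887390136719), (158.65634155273438, 108.78752136230469), 6.577047824859619) 0.0047841404112137775
 fin 64 0.03882351785385013 ((476.09039306640625, 299.0443115234375), (37.549049377441406, 11.193212509155273), 6.351990699768066) [0.47614371 0.29861282]
triang fin [0.4699 0.2978 0.0603] [ 0.27  0.11 -0.2  -0.08]
```

Cover: (0.530, 0.3055), yaw 0.113. Station: (0.674, -0.027), yaw -0.115. I'll check that the arm can reach the whole plan with a 40° lean, then grasp.

```bash
cat > plan.py <<'E'
from workcell import bot
from h import *
LEAN=0.70; G=np.array([-.058,0,.032])
LID=(np.array([.530,.3055,0.]),.113); ST=(np.array([.674,-.0271,0.]),-.115)
def tz(yaw,lean=LEAN): return np.array([np.cos(yaw)*np.sin(lean),np.sin(yaw)*np.sin(lean),-np.cos(lean)])
def rz(y): return R.from_rotvec([0,0,y])
def tcp_lid(o,yaw,g=G): # tcp for a lid at o,yaw held at g
    return np.asarray(o)+rz(yaw).apply(g)+.019*tz(yaw)
def st(p): return ST[0]+rz(ST[1]).apply(p)
E
python3 - <<'E'
from plan import *
t=tcp_lid(*LID);print(t)
for p,y in[(t,.113),(t-.1*tz(.113),.113),(tcp_lid(LID[0]+[0,0,.13],.113),.113)]+[(tcp_lid(st([x,0,z]),ST[1]),ST[1]) for x,z in((-.2,.13),(-.2,.065),(-.13,.063),(-.06,.06),(0,.06))]:
    j=bot.inverse_kinematics(p,tool(y,LEAN)); print(p.round(3),None if j is None else np.round(j,2))
bot.move_ptp(t-.1*tz(.113),tool(.113,LEAN)); 
bot.line_to(t,.1); bot.grab(); s=bot.read_state(); print(s['tcp_pos'],s['gripper_width'],s['ft_force'],s['clock'])
cv2.imwrite('pics/g1.png',bot.camera('side')[0]);
E
```

```text
[0.48453198 0.30034013 0.017468  ]
[0.485 0.3   0.017] [0.62 0.66 2.11 4.04 0.41 1.12]
[0.421 0.293 0.094] [0.7  0.42 2.23 4.4  0.39 0.81]
[0.485 0.3   0.147] [ 0.62  0.36  2.09 -1.41  0.32  0.23]
[0.43  0.001 0.147] [-0.1   0.12  2.46  3.21  0.14  1.51]
[0.43  0.001 0.082] [-0.1   0.35  2.49  3.17  0.41  1.56]
[ 0.499 -0.007  0.08 ] [-0.1   0.42  2.33  3.17  0.31  1.56]
[ 0.569 -0.015  0.077] [-0.11  0.49  2.17  3.17  0.22  1.55]
[ 0.629 -0.022  0.077] [-0.11  0.56  2.02  3.18  0.14  1.54]
[0.48451603 0.3003821  0.01762109] 0.01319300897099438 [-3.45235081 -1.07200361  4.36518705] 11.6667
```

View pics/g1.png

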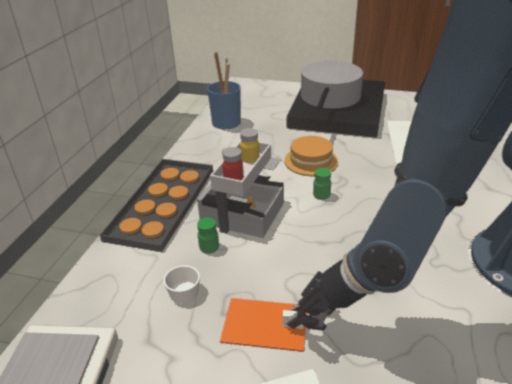

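The side view shows the fingers on the fin at (292,318), and the gripper width of 13 mm fits the fin. The wrist is close to a singularity here, so I'll check that the lift and transfer stay on one joint branch.

Run:
```python
from plan import *
print(bot.read_state()['joint_pos'].round(2))
for dx in (0,-.05):
  for h in(.03,.05,.07,.09,.11):
    p=tcp_lid(LID[0]+[dx,0,h],.113); j=bot.inverse_kinematics(p,tool(.113,LEAN)); print(dx,h,None if j is None else np.round(j,2))
for x,z in((-.23,.08),(-.23,.1),(-.2,.09),(-.2,.08)):
    p=tcp_lid(st([x,0,z]),ST[1]);j=bot.inverse_kinematics(p,tool(ST[1],LEAN)); print(x,z,None if j is None else np.round(j,2))
```

```text
[0.62 0.66 2.11 4.04 0.41 1.12]
0 0.03 [0.62 0.59 2.11 4.17 0.37 0.97]
0 0.05 [0.62 0.54 2.11 4.29 0.35 0.85]
0 0.07 [0.62 0.5  2.11 4.42 0.33 0.71]
0 0.09 [0.62 0.45 2.11 4.56 0.32 0.56]
0 0.11 [ 0.62  0.41  2.1  -1.57  0.32  0.4 ]
-0.05 0.03 [0.69 0.56 2.2  4.16 0.43 1.06]
-0.05 0.05 [0.69 0.51 2.2  4.27 0.4  0.94]
-0.05 0.07 [0.69 0.46 2.2  4.39 0.38 0.81]
-0.05 0.09 [0.69 0.41 2.19 4.52 0.37 0.67]
-0.05 0.11 [0.69 0.36 2.19 4.67 0.36 0.51]
-0.23 0.08 [-0.1   0.27  2.56  3.17  0.38  1.56]
-0.23 0.1 [-0.1   0.18  2.55  3.18  0.29  1.55]
-0.2 0.09 [-0.1   0.26  2.48  3.17  0.3   1.55]
-0.2 0.08 [-0.1   0.3   2.49  3.17  0.34  1.56]
```

Run:
```python
from plan import *
bot.line_to(tcp_lid(LID[0]+[0,0,.085],.113),.12)
bot.move_ptp(tcp_lid(st([-.22,0,.085]),ST[1]),tool(ST[1],LEAN))
s=bot.read_state(); print(s['tcp_pos'],s['gripper_width'],s['ft_force'],s['clock'],s['joint_pos'].round(2))
for n in('side','wrist','scene'):
    c=bot.calibration(n); im,d=bot.camera(n); np.savez('c_'+n+'.npz',im=im,d=d,**c); cv2.imwrite(f'pics/c_{n}.png',im)
    h=cv2.cvtColor(im,cv2.COLOR_BGR2HSV); o=((h[...,1]>170)&(h[...,0]<22)&(d>0)).astype(np.uint8)
    k,l,st_,ce=cv2.connectedComponentsWithStats(o); W,m=cloud(im,d,c)
    for i in range(1,k):
        if st_[i,4]>800:
            P=W[l==i]; Q=rz(-ST[1]).apply(P-ST[0]); 
            if np.median(Q[:,2])<.05 or Q[:,0].mean()>-.1: continue
            A=np.c_[Q[:,:2],np.ones(len(Q))]; co=np.linalg.lstsq(A,Q[:,2],rcond=None)[0]
            print(n,st_[i,4],'slopes x,y',co[:2].round(4),'z@-.22',co@[-.22,0,1],'rect',cv2.minAreaRect((Q[:,:2]*1000).astype(np.float32)),'max x',np.percentile(Q[:,0],99.5))
```

```text
[0.41051463 0.00359247 0.10249369] 0.01277003119956806 [-0.88385605  0.06507771 -1.93552259] 13.8 [-0.1   0.26  2.53  3.17  0.35  1.55]
side 1526 slopes x,y [0.     0.0014] z@-.22 0.09142158228229742 rect ((-219.708251953125, 1.171966552734375), (155.45266723632812, 113.76725769042969), 0.2708292007446289) max x -0.14332733431356148
wrist 10722 slopes x,y [ 0.0013 -0.0004] z@-.22 0.08934933896807896 rect ((-77.12327575683594, 9.196006774902344), (456.80224609375, 157.98622131347656), 8.838826179504395) max x -0.16529944920718664
scene 1275 slopes x,y [-0.0038  0.0004] z@-.22 0.08965143530332115 rect ((-218.17056274414062, 3.6172332763671875), (109.06309509277344, 157.62782287597656), 88.68683624267578) max x -0.14052490688294766
```

View pics/c_side.png

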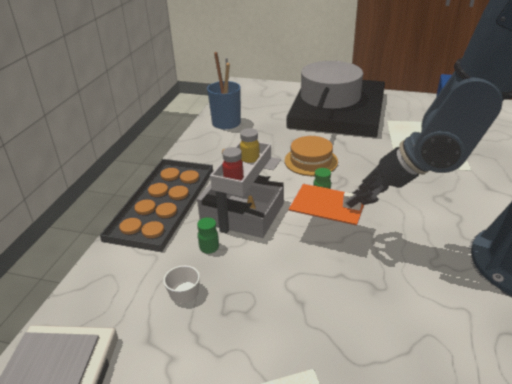

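View pics/c_wrist.png

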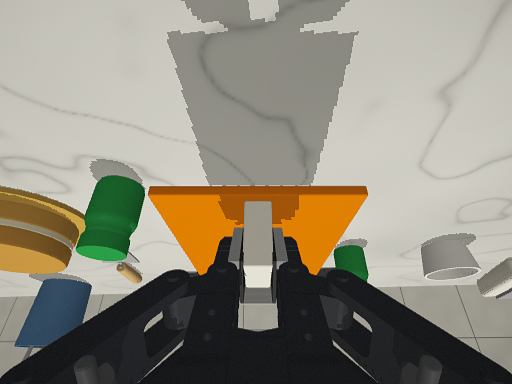

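The cover is held level (slopes below 0.004) with its underside at about 85 mm, and it is lined up with the mouth. Now I'll set the nose on the landing, watching the force.

```bash
cat >> plan.py <<'E'
def step(x,z,v=.05,y=0,yaw=None):
    yaw=ST[1] if yaw is None else yaw
    bot.line_to(tcp_lid(st([x,y,z]),yaw),v,rot=tool(yaw,LEAN))
    s=bot.read_state(); f=rz(-ST[1]).apply(s['ft_force']); return f,s
E
python3 - <<'E'
from plan import *
f0,s=step(-.2,.066,.08); print(f0.round(1))
for x in(-.18,-.165,-.15,-.14,-.135):
    f,s=step(x,.066,.08); print(x,f.round(1))
    if np.linalg.norm(f-f0)>8: break
z=.066
while z>.0575:
    z-=.001; f,s=step(-.135,z,.03); print(round(z,4),f.round(1),s['torque'].round(2))
    if f[2]-f0[2]>3.5: break
print(s['clock'],s['joint_pos'].round(2))
for n in('side','scene'):
    im,d=bot.camera(n); cv2.imwrite(f'pics/d_{n}.png',cv2.resize(im[100:290,150:400],None,fx=3,fy=3,interpolation=2))
E
```

```text
[-0.6  0.4 -1.1]
-0.18 [-0.3  0.5 -1.7]
-0.165 [-0.9  0.  -0.4]
-0.15 [ 0.7  0.4 -1.8]
-0.14 [-0.5  0.7 -1.5]
-0.135 [ 0.4 -0.1 -1.2]
0.065 [-0.  -0.2 -0.6] [0.1  0.52 0.07]
0.064 [ 1.   0.8 -1.1] [0.01 0.51 0.01]
0.063 [ 0.3  0.1 -1.5] [0.06 0.5  0.02]
0.062 [ 0.4  0.1 -1.3] [0.07 0.5  0.  ]
0.061 [-0.4  0.9 -1.4] [0.12 0.54 0.08]
0.06 [-1.  -1.2 -0.7] [0.04 0.38 0.01]
0.059 [-2.9 -0.2  3.6] [ 0.   -0.23  0.  ]
17.8 [-0.1   0.43  2.35  3.17  0.33  1.56]
```

View pics/d_side.png

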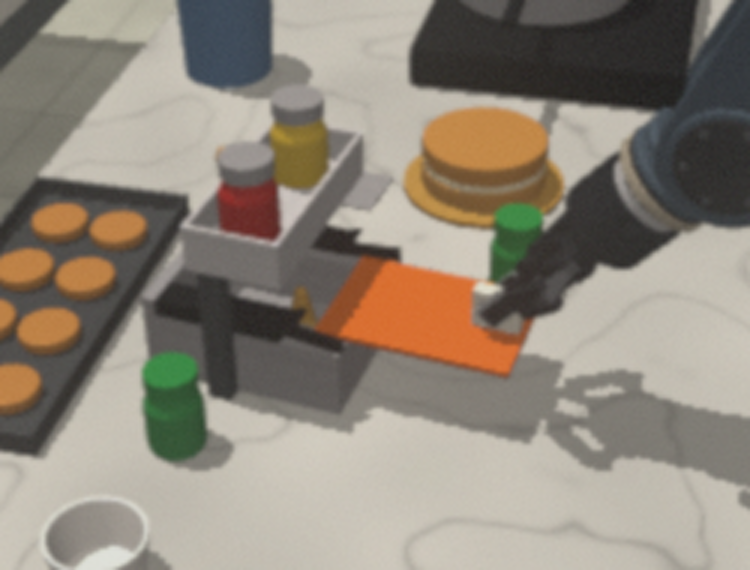

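View pics/d_scene.png

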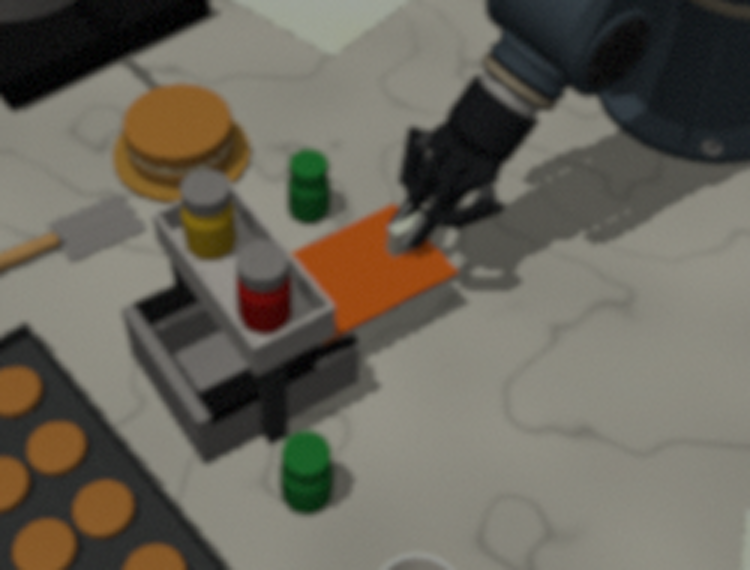

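The nose is resting on the landing between the guides, with contact at z≈59.5 mm as expected. Now I'll slide it in with the force watched.

Run:
```python
from plan import *
x=-.135
f,s=step(x,.0600,.03)
while x<-.05:
    x+=.004; f,s=step(x,.0600,.04); print(round(x,3),f.round(1),s['torque'].round(2))
    if abs(f[0])>12 or abs(f[1])>10 or abs(f[2])>15: print('STOP');break
print(s['clock'],s['joint_pos'].round(2))
for n in('side','scene'):
    im,d=bot.camera(n); cv2.imwrite(f'pics/e_{n}.png',cv2.resize(im[100:290,150:400],None,fx=3,fy=3,interpolation=2))
```

```text
-0.131 [ 1.2 -0.4 -1. ] [ 0.03  0.14 -0.04]
-0.127 [ 0.3 -0.5 -0.5] [ 0.08  0.17 -0.03]
-0.123 [ 0.5 -0.1 -0.2] [0.02 0.21 0.  ]
-0.119 [0.7 0.3 0.6] [ 0.    0.2  -0.02]
-0.115 [ 1.1  0.1 -0.1] [ 0.02  0.25 -0.03]
-0.111 [ 1.5 -1.3 -0.3] [-0.    0.13  0.01]
-0.107 [ 0.1  0.7 -0.3] [ 0.02  0.13 -0.02]
-0.103 [ 1.3 -0.2 -1. ] [ 0.03  0.08 -0.05]
-0.099 [1.5 0.9 0. ] [ 0.    0.11 -0.04]
-0.095 [ 1.  -0.5  0.7] [-0.02  0.08  0.04]
-0.091 [ 0.5 -0.5 -0.4] [0.01 0.11 0.07]
-0.087 [ 1.1 -0.4  1.3] [0.03 0.   0.01]
-0.083 [0.4 0.5 0.3] [ 0.01  0.03 -0.03]
-0.079 [1.4 0.4 0.4] [-0.01 -0.03 -0.01]
-0.075 [ 2.4 -0.9 -0.7] [ 0.   -0.06  0.05]
-0.071 [1.7 0.5 0.9] [-0.02 -0.11  0.03]
-0.067 [0.7 0.7 1.4] [ 0.04 -0.11 -0.01]
-0.063 [1.5 0.3 1.5] [-0.06 -0.17  0.03]
-0.059 [ 1.5 -0.   0.8] [-0.   -0.16  0.07]
-0.055 [2.3 0.5 1.5] [ 0.08 -0.27  0.07]
-0.051 [2.8 0.9 2. ] [ 0.07 -0.29  0.03]
-0.047 [0.8 0.2 3.3] [ 0.05 -0.31  0.05]
23.65 [-0.11  0.51  2.14  3.17  0.2   1.55]
```

View pics/e_side.png

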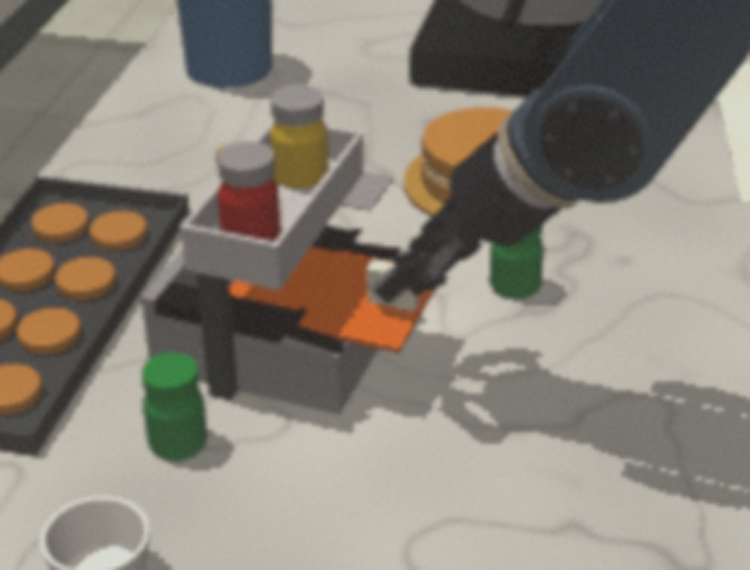

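The nose is under the lips with very low forces. I'll continue to the back wall in small slow steps.

Run:
```python
from plan import *
x=-.047
while x<.006:
    d=.004 if x<-.012 else .001
    x+=d; f,s=step(x,.0603,.03 if d>.002 else .015); print(round(x,3),f.round(1),s['torque'].round(2))
    if abs(f[0])>9 or abs(f[1])>10 or abs(f[2])>15: print('STOP');break
print(s['clock'],s['joint_pos'].round(2))
for n in('side','scene'):
    im,d=bot.camera(n); cv2.imwrite(f'pics/f_{n}.png',cv2.resize(im[100:290,150:400],None,fx=3,fy=3,interpolation=2))
```

```text
-0.043 [1.6 0.4 1.9] [ 0.05 -0.11  0.05]
-0.039 [1.8 0.2 1.7] [ 0.05 -0.05  0.05]
-0.035 [ 1.5 -0.6  0.9] [-0.03  0.03  0.04]
-0.031 [ 2.2 -0.4  0.8] [0.05 0.04 0.  ]
-0.027 [ 1.1  0.9 -0.1] [-0.01  0.09  0.03]
-0.023 [1.  0.8 0.3] [0.01 0.15 0.  ]
-0.019 [ 1.1 -0.3  0.2] [-0.    0.2  -0.01]
-0.015 [ 0.2 -0.1  0.1] [-0.02  0.29 -0.03]
-0.011 [ 0.3 -0.9  0.2] [0.03 0.35 0.01]
-0.01 [ 0.6  0.4 -1. ] [0.05 0.29 0.01]
-0.009 [ 0.6  0.2 -0.5] [ 0.01  0.41 -0.01]
-0.008 [-0.1  0.1 -1.8] [0.04 0.37 0.04]
-0.007 [ 0.1  0.2 -0.2] [0.03 0.45 0.04]
-0.006 [-0.1 -0.3 -1.7] [0.08 0.48 0.02]
-0.005 [-0.4  0.4 -1.8] [ 0.04  0.46 -0.05]
-0.004 [ 0.5  0.5 -1.4] [ 0.06  0.44 -0.01]
-0.003 [-0.5  0.2 -0.9] [0.11 0.54 0.06]
-0.002 [-11.8  -0.8   8.1] [ 0.1   0.82 -0.07]
STOP
28.55 [-0.11  0.55  2.03  3.18  0.14  1.54]
```

View pics/f_side.png

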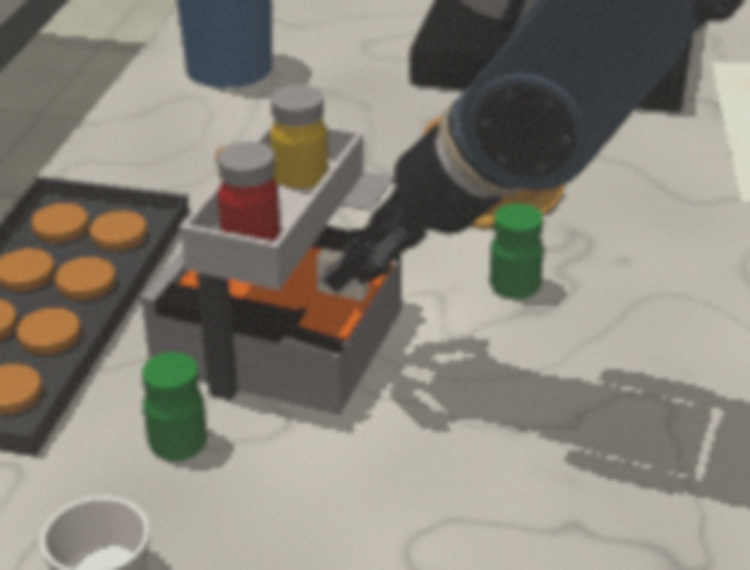

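View pics/f_scene.png

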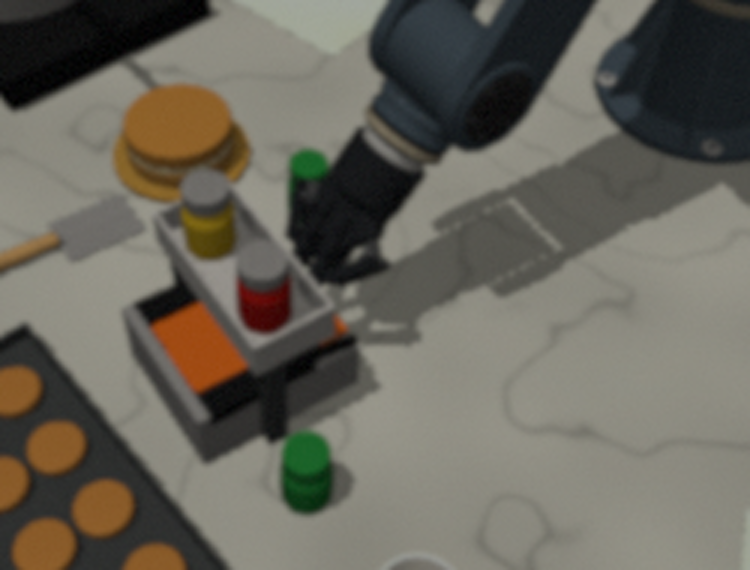

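The wall contact showed as a clear fx step to -12 N at commanded x=-2 mm, and the scene view shows the nose at the back wall. I'll release, back out along the tool axis and check.

Run:
```python
from plan import *
bot.open_gripper(); s=bot.read_state(); print(s['ft_force'],s['gripper_width'],s['clock'])
p=s['tcp_pos']; bot.line_to(p-.10*tz(ST[1]),.08); s=bot.read_state(); print(s['ft_force'].round(1),s['clock'])
shot(bot,'v1',st([-.2,0,.26])+[0,0,0],ST[1],.3)
for n in('side','scene'):
    im,d=bot.camera(n); cv2.imwrite(f'pics/v_{n}.png',cv2.resize(im[100:290,150:400],None,fx=3,fy=3,interpolation=2))
im=np.load('v1.npz')['im'];cv2.imwrite('pics/v1z.png',cv2.resize(im[100:300,130:390],None,fx=3,fy=3,interpolation=2))
```

```text
[-1.12337548 -0.01517206  0.20081697] 0.08532290166955943 29.3417Traceback (most recent call last):
  File "<stdin>", line 3, in <module>
workcell.IKError: the arm cannot follow that straight line within its joint ranges
```

Run:
```python
from plan import *
p=bot.read_state()['tcp_pos']
bot.line_to(p+rz(ST[1]).apply([-.11,0,.045]),.08); s=bot.read_state(); print(s['ft_force'].round(1),s['clock'])
shot(bot,'v1',st([-.2,0,.28]),ST[1],.2)
for n in('side','scene'):
    im,d=bot.camera(n); cv2.imwrite(f'pics/v_{n}.png',cv2.resize(im[100:290,150:400],None,fx=3,fy=3,interpolation=2))
im=np.load('v1.npz')['im'];cv2.imwrite('pics/v1z.png',cv2.resize(im[100:300,130:390],None,fx=3,fy=3,interpolation=2))
```

```text
[-0.2 -0.1 -0.4] 30.975
v1 33.7167 [-0.11  0.07  1.9  -0.    0.98 -1.56]
```

View pics/v1z.png

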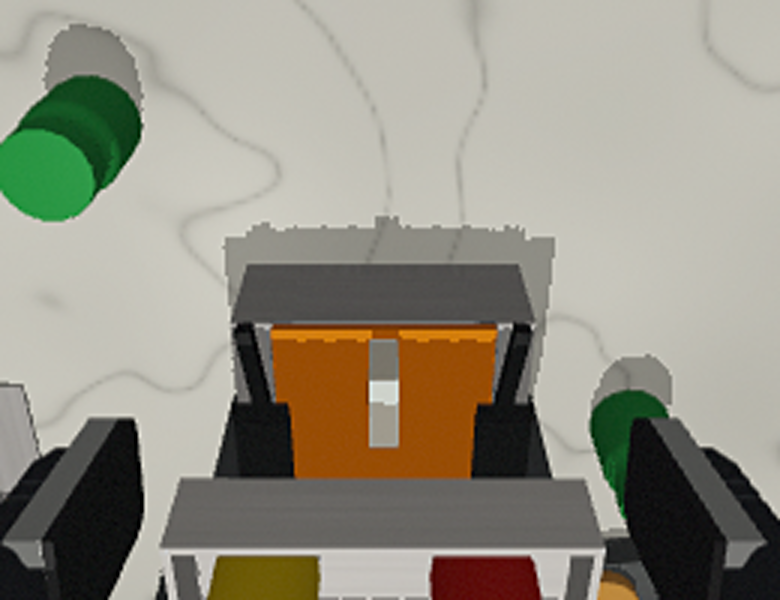

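View pics/v_scene.png

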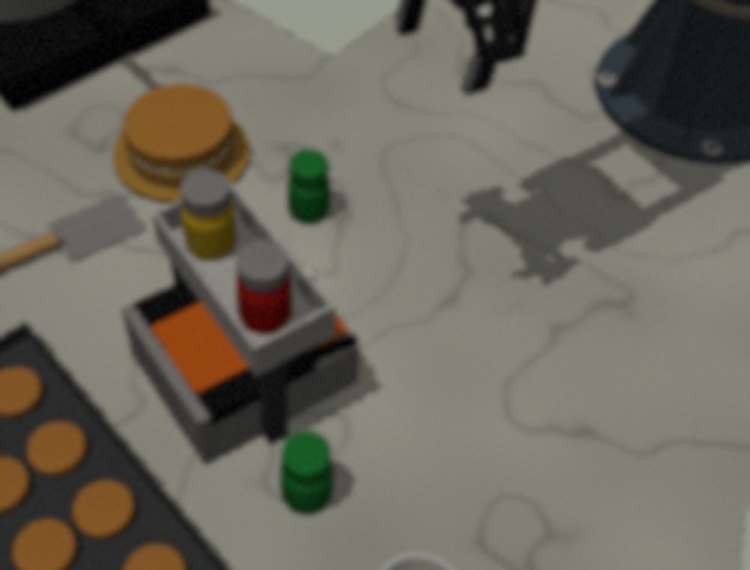

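View pics/v_side.png

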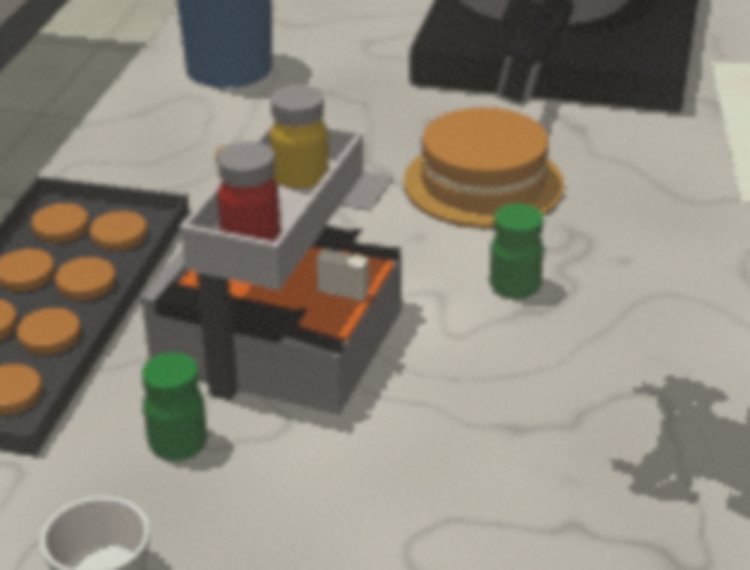

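Run:
```python
from plan import *
z=np.load('v1.npz');c={k:(z[k] if k=='pose' else float(z[k])) for k in['fx','fy','cx','cy','pose']}
im=z['im'];h=cv2.cvtColor(im,cv2.COLOR_BGR2HSV);W,m=cloud(im,z['d'],c);Q=rz(-ST[1]).apply((W-ST[0]).reshape(-1,3)).reshape(W.shape)
o=(h[...,1]>170)&(h[...,0]<22)&m&(abs(Q[...,1])<.06)&(Q[...,0]<-.04)&(Q[...,0]>-.1)
P=Q[o];A=np.c_[P[:,:2],np.ones(len(P))];co=np.linalg.lstsq(A,P[:,2],rcond=None)[0]
print(len(P),'slopes',co[:2].round(4),'z top',np.median(P[:,2]),'xmin',np.percentile(P[:,0],[.5,2]),'y',P[:,1].min(),P[:,1].max())
# front wall top outer edge
w=m&(abs(Q[...,1])<.07)&(Q[...,0]<-.075)&(Q[...,0]>-.09)&(Q[...,2]>.03)&~o
print('wall face x',np.median(Q[w][:,0]),'ztop',np.percentile(Q[w][:,2],98))
f=m&(h[...,1]<60)&(Q[...,2]>.093)&(Q[...,2]<.105)&(abs(Q[...,1])<.03)&(Q[...,0]<-.03)
F=Q[f];print('fin',len(F),F[:,0].min(),F[:,0].max(),F[:,1].mean(),np.median(F[:,2]))
# nose in scene: fit tail edge direction
u=[(np.nonzero(o[:,x])[0].min()) for x in range(225,292,4)];print(u)
```

```text
1632 slopes [0.0285 0.0017] z top 0.06454250820117766 xmin [-0.08221639 -0.08190508] y -0.0548037319359365 0.05482567962056703
wall face x -0.08125425401256106 ztop 0.09563994510277407
fin 248 -0.07735623219427895 -0.037378207957107924 7.187311538971927e-05 0.09852488440839108
[np.int64(208), np.int64(208), np.int64(208), np.int64(208), np.int64(208), np.int64(208), np.int64(208), np.int64(208), np.int64(208), np.int64(208), np.int64(208), np.int64(208), np.int64(208), np.int64(208), np.int64(208), np.int64(208), np.int64(208)]
```

Run:
```python
from plan import *
z=np.load('v1.npz');c={k:(z[k] if k=='pose' else float(z[k])) for k in['fx','fy','cx','cy','pose']}
im=z['im'];h=cv2.cvtColor(im,cv2.COLOR_BGR2HSV);W,m=cloud(im,z['d'],c);Q=rz(-ST[1]).apply((W-ST[0]).reshape(-1,3)).reshape(W.shape)
o=(h[...,1]>170)&(h[...,0]<22)&m&(abs(Q[...,1])<.045)&(Q[...,0]<0)&(Q[...,0]>-.078)
P=Q[o];A=np.c_[P[:,:2],np.ones(len(P))];co=np.linalg.lstsq(A,P[:,2],rcond=None)[0];print(len(P),co.round(4),P.min(0),P.max(0))
im,d=bot.camera('scene');c=bot.calibration('scene');h=cv2.cvtColor(im,cv2.COLOR_BGR2HSV);W,m=cloud(im,d,c);Q=rz(-ST[1]).apply((W-ST[0]).reshape(-1,3)).reshape(W.shape)
o=(h[...,1]>170)&(h[...,0]<22)&m&(abs(Q[...,1])<.06)&(abs(Q[...,0])<.1)&(Q[...,2]>.04)
P=Q[o];N=P[P[:,0]>.03];print('scene nose',len(N),N[:,0].max(),np.median(N[:,2]))
b=m&(abs(Q[...,1])<.04)&(Q[...,0]>.07)&(Q[...,0]<.1)&(Q[...,2]>.06)&~o;print('back wall',b.sum(),np.percentile(Q[b],[5,50,95],axis=0).round(4))
s0=np.load('scene0.npz')['im'];e=cv2.absdiff(s0,im).max(2);print('changed: cake',e[130:162,188:232].max(),'ramekin',e[285:318,272:308].max(),'palette',e[168:192,142:198].max())
```

```text
2694 [0.7618 0.6522 0.1113] [-0.07798879 -0.04497438  0.0624569 ] [-1.48832763e-04  4.49897466e-02  1.91765602e-01]
scene nose 442 0.07289910252514552 0.06492519574274253
back wall 141 [[ 0.0754 -0.0337  0.0624]
 [ 0.0831  0.0021  0.0731]
 [ 0.088   0.0353  0.076 ]]
changed: cake 6 ramekin 5 palette 5
```

Run:
```python
from plan import *
z=np.load('v1.npz');c={k:(z[k] if k=='pose' else float(z[k])) for k in['fx','fy','cx','cy','pose']}
im=z['im'];h=cv2.cvtColor(im,cv2.COLOR_BGR2HSV);W,m=cloud(im,z['d'],c);Q=rz(-ST[1]).apply((W-ST[0]).reshape(-1,3)).reshape(W.shape)
o=(h[...,1]>170)&(h[...,0]<22)&m&(abs(Q[...,1])<.045)&(Q[...,0]<0)&(Q[...,0]>-.078)&(Q[...,2]<.08)
P=Q[o];A=np.c_[P[:,:2],np.ones(len(P))];co=np.linalg.lstsq(A,P[:,2],rcond=None)[0];print(len(P),co.round(4),P[:,0].max())
bot.hand_in(); print(bot.read_state()['clock'])
```

```text
2049 [-0.001   0.001   0.0646] -0.00014883276305983174
the job is handed in; nothing more can be done
the job is handed in; nothing more can be done
```

The cover is in the well, home against the back wall and lying flat, and I handed the job in at about 34 s. `hand_in()` reports no verdict, so the result below rests on my own checks.

I gripped the white fin with the gripper leaned 40° back and set the nose on the landing. From there I slid the cover under the lips and shelf in small force-watched steps. Forces stayed under about 4 N on the way in. They stepped to about 12 N (sliding direction) and 8 N (vertical) when the nose met the wall. I then opened the gripper and backed clear.

**Last checks:**
- **Level:** the cover's slope is about 0.001 rad. Its top measured 64.6 mm; the wrist depth camera reads 1–2 mm low, so this fits the expected 66 mm.
- **Sideways and angle:** it sits within about 0.1 mm of the middle. Its tail edge is straight across the mouth.
- **Depth:** it is about 1 mm short of the ideal position measured against the front wall. Measured against my fitted station frame it is about 2.4 mm short. Both are within the 4 mm allowed, and the force step shows the nose reached the wall.
- **Surroundings:** both jars are standing on the shelf. The cake, ramekin and palette knife look unchanged from the first picture.

**What disagreed:**
- My first straight-line retreat was refused by the arm's joint limits, so I backed out at a flatter angle. No contact force showed afterwards.
- The side and scene cameras put the station up to about 25 mm away from the wrist camera's fit, so I used the wrist fit.
- Triangulating the fin's height from two wrist views failed, giving 60 mm because the views were too close together. I used the depth reading of 39 mm instead.

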